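# Load the tube block and hold it home in the scanner's corner

## Task

Take the two tall capped tubes from the bench stand and set one, tip down, in each well of the aluminium block on the tube scanner; leave the squat wide-capped vial in the stand and the other bench things where they are. Then push the loaded block flat on the scanner into the corner, flush against both steel stops at once, and finish while still pressing it firmly against both: do not let go, the scan is taken while it is held.

Things in the scene. Friction and masses are not known exactly. Their poses are not given: they have to be found in the camera images.
- tube_a: one of two identical, interchangeable capped tubes, 66 mm tall, 16 g: white round body 14.5 mm across, foot tapered over 10 mm to 8 mm at the tip; blue round cap 18 mm across on the top 18 mm. Origin at the centre of the tip's underside, z up to the cap. Starts upright in any hole of the stand, top 36 mm above the stand (76 mm above the bench)
- tube_b: the other tall tube, same in every way
- vial: squat vial that stays in the stand: 44 mm tall, same body, flat blue cap 26 mm across and 8 mm thick. Origin at the centre of its underside
- stand: fixed grey plastic bench stand, 160 x 50 mm (x, y), 40 mm high, with three round holes 16.5 mm across and 30 mm deep in a row along its x at -50, 0, +50 mm. Origin at the centre of its underside, on the bench
- block: loose aluminium block, about 0.45 kg, 110 x 60 mm (x, y), 35 mm high; two wells at x = -38, +38 mm, between them an upright grip tab 30 mm long (x), 12 mm thick (y), its top 67 mm above the origin. Origin at the centre of the underside, z up. Starts flat on the scanner, off the stops, x within 0.25 rad of the scanner's x; slides with ordinary friction
- well0 (a point): centre of the mouth of the well at the block's -x end: round, 17.5 mm across, slightly chamfered, 30 mm deep (floor 5 mm above the block's underside); a seated tube stands 36 mm above the block
- well1 (a point): centre of the mouth of the well at the block's +x end, same size
- scanner: fixed tube scanner: grey slab 200 x 170 mm (x, y), 22 mm thick, black window flush in its top. Origin at the centre of its underside on the bench, z up. Two rigid steel stops 30 mm high stand on its top along the +x and -y sides and meet at the +x, -y corner. With the block home its origin is at (25, -35, 22) mm in the scanner's frame, axes parallel
- stop_far: the stop across the scanner's +x side, fixed, a bar 12 mm thick. Origin at the foot of its inner face (which faces -x), at (80, 0, 22) mm in the scanner's frame
- stop_side: the stop along the scanner's -y side, fixed, a bar 12 mm thick. Origin at the foot of its inner face (which faces +y), at (0, -65, 22) mm in the scanner's frame
- bottle: bystander: amber jar 52 mm across, 95 mm tall, standing beyond the work. Origin at the centre of its underside
- tip_box: bystander: box of pipette tips 120 x 80 mm, about 66 mm tall, to the right nearer the robot. Origin at the centre of its underside
Not all that is in view belongs to the job. Leave any blue, pink or yellow look-alike of the block alone.

How it is judged:
On the way, in this order (a step that is already met when the one before it is completed fails the run):
1. a tall tube stands in a well of the block, let go ((((horizontal distance between tube_a and well0 below 0.006 m or horizontal distance between tube_a and well1 below 0.006 m) and z of tube_a in the frame of block between 0 and 0.01 m and angle between the z axis of tube_a and the z axis of block, either way round below 0.25 rad) or ((horizontal distance between tube_b and well0 below 0.006 m or horizontal distance between tube_b and well1 below 0.006 m) and z of tube_b in the frame of block between 0 and 0.01 m and angle between the z axis of tube_b and the z axis of block, either way round below 0.25 rad)) and contact force between the fingers and tube_a below 0.1 N and contact force between the fingers and tube_b below 0.1 N), for 0.2 s.
2. both tall tubes stand in the wells, let go ((horizontal distance between tube_a and well0 below 0.006 m or horizontal distance between tube_a and well1 below 0.006 m) and z of tube_a in the frame of block between 0 and 0.01 m and angle between the z axis of each of tube_a, tube_b and the z axis of block, either way round below 0.25 rad and (horizontal distance between tube_b and well0 below 0.006 m or horizontal distance between tube_b and well1 below 0.006 m) and z of tube_b in the frame of block between 0 and 0.01 m and contact force between the fingers and tube_a below 0.1 N and contact force between the fingers and tube_b below 0.1 N), for 0.2 s.
At the end, for the whole second after the job is handed in: Both tubes in the wells (within 6 mm of axis, 5 mm of floor), not gripped; block flat on the scanner, within 3 mm and 0.04 rad of home, at rest, still pushed by the robot (1 N or more) and pressing each stop with over 1.5 N; vial in the stand (all of step 2 and contact force between block and stop_far above 1.5 N and contact force between block and stop_side above 1.5 N and x of block in the frame of scanner above 0.022 m and y of block in the frame of scanner below -0.032 m and angle between the x axis of block and the x axis of scanner, either way round below 0.04 rad and angle between block's own z axis and vertical below 0.05 rad and z of block in the frame of scanner below 0.025 m and linear speed of block below 0.01 m/s and contact force between any of the fingers, the arm and block above 1 N and horizontal distance between vial and stand below 0.06 m and height (world z) of vial below 0.02 m); the arm keeps its last pose, push and grip.
It fails at once if the vial is pulled out of the stand (distance of vial from where it was at the start of the episode above 0.02 m).
It fails at once if the jar or the tip box is knocked out of place (more than 20 mm) (distance of any of bottle, tip_box from where it was at the start of the episode above 0.02 m).
It fails at once if the block is tipped by more than about 30 degrees (angle between block's own z axis and vertical above 0.5 rad).
It also fails if it takes over 72 s, if anything falls off the work surface, if the arm or the gripper's body presses on something with over 40 N, if the wrist force passes 120 N, or if a joint passes its speed limit or range.

## Robot

A 6-joint arm with a two-finger parallel gripper is mounted at the origin on the work surface. World frame = base frame: x ahead of the robot, y to its left, z up, the work surface at z = 0. Lengths are in m, angles in rad, forces in N, time in s.
With the tool pointing down it reaches from about 0.425 to 0.95 m from the base axis. Payload 3.5 kg.
Tool frame: the origin (TCP) lies between the finger pads; the fingertips stand env.finger_overhang ahead of it and the grasp point (between the pads) is the TCP (env.finger_overhang is the distance from the TCP to the fingertips, in m); z points along the fingers, y is the line along which they close (so a half turn about z gives the same grasp; the last joint's range is limited). The gripper opens to 85 mm and grips with 20 to 120 N. Pads are 22 mm wide; open, the fingers measure 114 mm over their backs; the gripper's body (76 mm by 85 mm) begins 54 mm behind the grasp point. The pads swing forward as they close: fully open they stand 13 mm farther back than shut.
Start: joints at [-1.368, 0.286, 1.577, -0, 1.279, -0.15], TCP at [0.233, -0.633, 0.25] pointing down, gripper open.
Joint ranges: [-2.77, 2.77], [-0.9, 2.22], [0.21, 2.48], [-1.53, 4.67], [0.24, 2.81], [-2.84, 2.84]. Speed limits (rad/s): [2.79, 2.79, 3.14, 3.14, 3.14, 3.14].

## Interface

Orientations are given as a rotation vector (axis times angle).
In Python, from workcell import env gives the robot as it stands. The module is installed in compiled form; this text tells all that it offers.
- The arm moves only by the shell command python3 -m crank 'ROWS' [OPENING]. ROWS is text: rows parted by semicolons, each of 4 numbers parted by spaces: the shift along the tool's x, y, z in m, then the turn about the tool's z in degrees. A call has 1 to 12 rows; each row shifts and turns the commanded pose from where the row before left it, along the tool's axes as they then stand; what a row does not reach is not made up. A row lasts 1/8 s, in which the tool goes at most 62.5 mm and 10.7 degrees, less where a joint would pass 70% of its speed; a pose out of reach is approached as far as the arm can. A call with a gripper value outside its range is refused whole. OPENING is the finger opening in m, from 0 to 0.0854, set as the call begins (- or left out, the last holds). The fingers move at their own pace and stop on an object; the grip force is fixed at half the most. Time passes only in rows, so rows that do not move let the fingers close. It gives the time, the measured TCP pose, the force, the opening and the grip force at its end, in the units of the state.
- env.read_state(): the state, without advancing time (a new reading comes with each control period).
- env.read_camera(name): name is "scene" or "top"; returns a dict with "pixels" (400x640x3 uint8, red, green, blue), "K" (3x3 intrinsics, pixels), "origin" and "rotation" of the camera in the world. Camera axes: x right, y down, z forward; pixel columns grow to the right and rows downward; lengths in m; the calibration is good to about 2 mm. A picture is of the moment at which its call begins. There is no depth.
- env.sign_off(): hands the job in; it is judged then, once.
The state is a dict: "clock": time; "joint_positions": joint angles; "qd": joint speeds; "joint_efforts": joint torques, N m; "ee_pos": TCP position; "eef_rot": TCP orientation; "wrist_force": force on the tool from outside, world axes, zero at the start; "torque": the same for the moment, N m; "finger_gap": finger opening in m; "finger_force": force on a finger pad.
Only numpy, scipy, OpenCV 4.12 (cv2) and the standard library are available. Lean on these libraries where they do the work, as an engineer would, in place of code of your own. Each camera call takes 0.05 s, during which the arm holds its last target. There are 200 camera calls.

## Working session

There is one attempt and no reset: what is moved stays moved. The work goes in short steps, Python scripts to look and compute and a shell command to move; the robot and the scene stay as the last step left them, time stands still between calls to the robot, and variables do not carry over. Pictures are saved under pics/ and viewed, at most 11 in all, crops included, and the job is handed in when it is done.

```bash
mkdir -p pics; ls; cat > h.py <<'E'
import numpy as np, cv2
from workcell import env
def cam(n):
    c=env.read_camera(n); return c
def ray(c,uv):
    d=np.linalg.inv(c["K"])@np.array([uv[0],uv[1],1.0]); d=np.array(c["rotation"]).reshape(3,3)@d
    return np.array(c["origin"]),d
def onz(c,uv,z):
    o,d=ray(c,uv); return o+d*(z-o[2])/d[2]
def proj(c,p):
    q=np.array(c["rotation"]).reshape(3,3).T@(np.array(p)-np.array(c["origin"])); q=np.array(c["K"])@q; return q[:2]/q[2]
E
python3 - <<'E'
from h import *
print(env.finger_overhang, env.read_state())
for n in("top","scene"):
    c=cam(n); cv2.imwrite(f"pics/{n}0.png",c["pixels"][:,:,::-1]); np.save(f"{n}0.npy",c,allow_pickle=True); print(n,c["K"],c["origin"],c["rotation"])
E
```

```text
pics
0.019 {'clock': 0.0, 'joint_positions': array([-1.36799557e+00,  2.87168804e-01,  1.57817898e+00,  9.99476621e-06,
        1.27860100e+00, -1.49960176e-01]), 'qd': array([-8.25267058e-05, -5.06121364e-04, -5.00454706e-04,  6.17790709e-04,
        4.52755296e-04, -4.72359451e-05]), 'joint_efforts': array([-6.63810006e-04, -4.05984843e+01, -2.92623818e+01, -1.84460177e-04,
        5.74355290e-03, -8.65553282e-07]), 'ee_pos': array([ 0.23313591, -0.63280714,  0.24894396]), 'eef_rot': array([-3.09053341e+00, -5.50829162e-01,  8.26844072e-05]), 'wrist_force': array([-0.62886145,  0.23658479, -0.15019599]), 'torque': array([-0.03103819, -0.03402911, -0.04479714]), 'finger_force': 0.0, 'finger_gap': 0.08543946143237106}
top [[466.94074371   0.         327.33228017]
 [  0.         466.94074371 199.44508645]
 [  0.           0.           1.        ]] [ 0.32062651 -0.04810122  1.36579975] [-2.11327149  2.17568991 -0.16709177]
scene [[470.91010136   0.         319.43374611]
 [  0.         470.91010136 202.66001475]
 [  0.           0.           1.        ]] [1.36966129 0.50300648 0.84948218] [-1.16956297 -2.19137082  1.07824433]
```

```bash
sed -i 's/np.array(c\["rotation"\]).reshape(3,3)/cv2.Rodrigues(np.array(c["rotation"]))[0]/' h.py; cat h.py
```

```text
import numpy as np, cv2
from workcell import env
def cam(n):
    c=env.read_camera(n); return c
def ray(c,uv):
    d=np.linalg.inv(c["K"])@np.array([uv[0],uv[1],1.0]); d=cv2.Rodrigues(np.array(c["rotation"]))[0]@d
    return np.array(c["origin"]),d
def onz(c,uv,z):
    o,d=ray(c,uv); return o+d*(z-o[2])/d[2]
def proj(c,p):
    q=cv2.Rodrigues(np.array(c["rotation"]))[0].T@(np.array(p)-np.array(c["origin"])); q=np.array(c["K"])@q; return q[:2]/q[2]
```

View pics/top0.png

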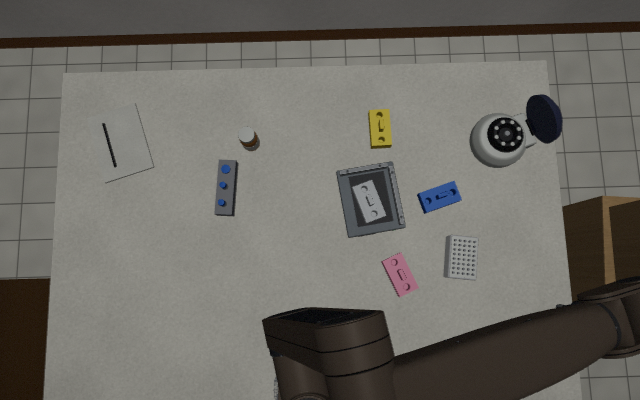

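View pics/scene0.png

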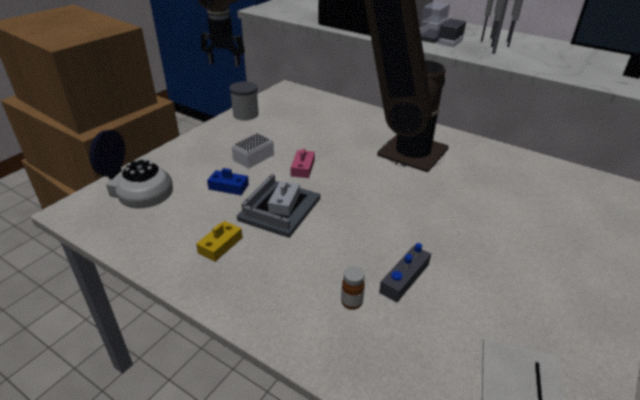

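```bash
python3 - <<'E'
from h import *
c=np.load("top0.npy",allow_pickle=True).item(); im=c["pixels"][:,:,::-1]
a=cv2.resize(im[145:255,330:420],None,fx=5,fy=5,interpolation=cv2.INTER_CUBIC)
b=cv2.resize(im[145:225,205:265],None,fx=5,fy=5,interpolation=cv2.INTER_CUBIC)
b=cv2.copyMakeBorder(b,0,a.shape[0]-b.shape[0],0,0,cv2.BORDER_CONSTANT)
cv2.imwrite("pics/crop1.png",np.clip(np.hstack([a,b])*1.6,0,255).astype(np.uint8))
hsv=cv2.cvtColor(im,cv2.COLOR_BGR2HSV)
m=cv2.inRange(hsv,(100,130,60),(130,255,255)); 
n,l,s,ct=cv2.connectedComponentsWithStats(m)
for i in range(1,n):
    if s[i,4]>10: print("top",s[i],ct[i],onz(c,ct[i],.076))
for uv in [(230,160),(216,214),(237,161),(234,216),(400,161),(338,170),(405,229),(349,237),(372,182),(369,201)]: print(uv,onz(c,uv,.04))
c=np.load("scene0.npy",allow_pickle=True).item(); im=c["pixels"][:,:,::-1]
hsv=cv2.cvtColor(im,cv2.COLOR_BGR2HSV)
m=cv2.inRange(hsv,(100,130,60),(130,255,255)); m[:150]=0
n,l,s,ct=cv2.connectedComponentsWithStats(m)
for i in range(1,n):
    if s[i,4]>10: print("scene",s[i],ct[i],onz(c,ct[i],.067))
E
```

```text
top [221 165   9   8  58] [225.13793103 168.5       ] [0.61377443 0.22915426 0.076     ]
top [419 181  42  31 745] [439.39194631 196.39194631] [ 0.5167106  -0.37017784  0.076     ]
top [219 182   7   6  32] [222.1875  184.28125] [0.56872541 0.23726035 0.076     ]
top [218 199   7   7  35] [220.6        201.71428571] [0.51936668 0.24145631 0.076     ]
(230, 160) [0.6468249  0.22285805 0.04      ]
(216, 214) [0.48979198 0.26248608 0.04      ]
(237, 161) [0.64325876 0.20251632 0.04      ]
(234, 216) [0.48254832 0.2110945  0.04      ]
(400, 161) [ 0.62961888 -0.27136587  0.04      ]
(338, 170) [ 0.60808438 -0.09016076  0.04      ]
(405, 229) [ 0.43119699 -0.27514372  0.04      ]
(349, 237) [ 0.41310117 -0.11501395  0.04      ]
(372, 182) [ 0.56986105 -0.18719939  0.04      ]
(369, 201) [ 0.51465644 -0.17616378  0.04      ]
scene [208 169  39  25 557] [226.49371634 180.50807899] [ 0.56954215 -0.3397531   0.067     ]
scene [415 244   7   8  45] [417.62222222 247.2       ] [0.5200633  0.24104854 0.067     ]
scene [404 254   9  10  54] [407.85185185 257.81481481] [0.56779791 0.23710301 0.067     ]
scene [391 271  12  10  91] [396.41758242 275.1978022 ] [0.63491527 0.23974514 0.067     ]
```

View pics/crop1.png

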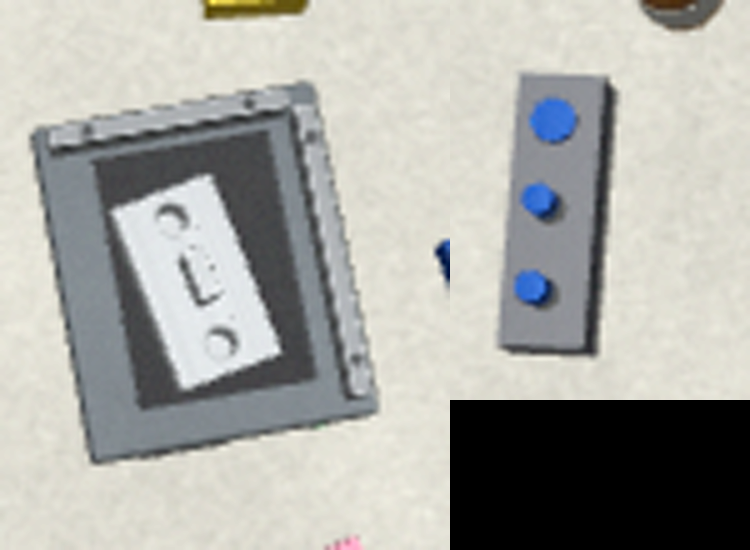

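Top view: the stand is at px (216–237, 160–215). The wide vial cap is at (225,169), and the two narrow tall caps are at (222,184) and (221,202). The candidates for the block are silver (369,201) on the scanner, blue (439,196), yellow (380,128) and pink (400,274). Only the silver one is unpainted and lies on the scanner, as the crop shows, so that is the block. Next I'll measure it.

```bash
python3 - <<'E'
from h import *
c=np.load("top0.npy",allow_pickle=True).item(); im=c["pixels"][:,:,::-1]
S=6;x0,y0=345,172
sub=cv2.resize(im[y0:228,x0:393],None,fx=S,fy=S,interpolation=cv2.INTER_CUBIC); g=cv2.cvtColor(sub,cv2.COLOR_BGR2GRAY)
def un(p): return ((p[0]+.5)/S-.5+x0,(p[1]+.5)/S-.5+y0)
m=(g>125).astype(np.uint8); n,l,s,ct=cv2.connectedComponentsWithStats(m); i=1+np.argmax(s[1:,4]); m=(l==i).astype(np.uint8)
k,_=cv2.findContours(m,cv2.RETR_EXTERNAL,cv2.CHAIN_APPROX_NONE); k=max(k,key=cv2.contourArea)
r=cv2.minAreaRect(k); b=cv2.boxPoints(r); print(r,s[i])
for p in b: print("corner",un(p),onz(c,un(p),.057))
hsv=cv2.cvtColor(im,cv2.COLOR_BGR2HSV)
P=[onz(c,(u/5+330-.4,v/5+145-.4),.022) for u,v in [(32,132),(312,82),(378,408),(95,462)]]
for p in P: print(p)
print("yaws",[np.arctan2(*(P[a]-P[b])[[1,0]]) for a,b in((0,3),(1,2))],np.arctan2(*(P[0]-P[1])[[1,0]])-np.pi/2,np.arctan2(*(P[3]-P[2])[[1,0]])-np.pi/2)
d=sub.copy();cv2.polylines(d,[b.astype(int)],True,(0,0,255),1)
d=np.clip(d*1.5,0,255).astype(np.uint8)
c2=np.load("scene0.npy",allow_pickle=True).item(); e=c2["pixels"][170:240,230:328,::-1]
e=cv2.resize(e,None,fx=5,fy=5,interpolation=cv2.INTER_CUBIC); e=np.clip(e*1.5,0,255).astype(np.uint8)
h=max(d.shape[0],e.shape[0]); pd=lambda q:cv2.copyMakeBorder(q,0,h-q.shape[0],0,0,cv2.BORDER_CONSTANT)
cv2.imwrite("pics/crop2.png",np.hstack([pd(d),pd(e)]))
E
```

```text
((146.10382080078125, 175.47393798828125), (230.41830444335938, 125.10256958007812), 68.60411834716797) [   47    50   198   253 24957]
corner (np.float32(352.22232), np.float32(186.75401)) [ 0.55453111 -0.12851073  0.057     ]
corner (np.float32(371.6358), np.float32(179.14757)) [ 0.57497276 -0.18473812  0.057     ]
corner (np.float32(385.6456), np.float32(214.90396)) [ 0.47117306 -0.21978751  0.057     ]
corner (np.float32(366.23215), np.float32(222.5104)) [ 0.45123187 -0.16411913  0.057     ]
[ 0.60915664 -0.08475868  0.022     ]
[ 0.63449298 -0.25080699  0.022     ]
[ 0.44077066 -0.27924351  0.022     ]
[ 0.41439017 -0.11477232  0.022     ]
yaws [np.float64(0.15289795499451436), np.float64(0.14574923129168102)] 0.15141624527732223 0.15904119338805556
```

View pics/crop2.png

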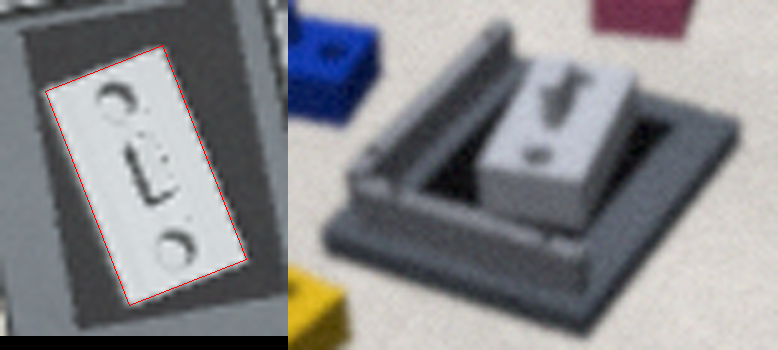

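```bash
cat >> h.py <<'E'
def yaw():
    R=cv2.Rodrigues(env.read_state()["eef_rot"])[0]; return np.arctan2(R[1,0],R[0,0])
def to(t,p=None,th=None):
    p=env.read_state()["ee_pos"] if p is None else p; th=yaw() if th is None else th
    d=np.array(t)-p; c,s=np.cos(th),np.sin(th)
    return np.round(np.array([d[0]*c+d[1]*s,d[0]*s-d[1]*c,-d[2]])*1000,1)
E
python3 - <<'E'
from h import *
print("yaw",yaw(),"turn",np.degrees(yaw()+.084))
th=-.084
a=[.40,-.30,.25]; print(to(a,None,th), to([.5205,.2423,.14],np.array(a),th))
T=np.load("top0.npy",allow_pickle=True).item();S=np.load("scene0.npy",allow_pickle=True).item()
for w in([.5489,-.1619,.057],[.4771,-.1867,.057],[.513,-.1743,.089]): print(proj(T,w)-[345,172],proj(S,w)-[230,170])
E
```

```text
yaw 0.3528038383379518 turn 25.027016411879345
[ 138.3 -345.7   -1. ] [  74.6 -550.5  110. ]
[19.0186661 16.3673867] [49.57311271 30.458437  ]
[28.83954973 41.156865  ] [57.75780447 15.36526575]
[24.95084873 26.99983989] [53.37070891 13.55334402]
```

```bash
python3 -m crank '0 0 0 8.3;0 0 0 8.3;0 0 0 8.4;0.02 -0.049 0 0;0.02 -0.049 0 0;0.02 -0.049 0 0;0.02 -0.05 0 0;0.02 -0.05 0 0;0.02 -0.05 0 0;0.018 -0.049 0 0' 0.05; python3 -m crank '0.01 -0.05 0 0;0.01 -0.05 0 0;0.01 -0.05 0 0;0.01 -0.05 0 0;0.01 -0.05 0 0;0.005 -0.05 0.01 0;0.005 -0.05 0.02 0;0.005 -0.05 0.02 0;0.005 -0.05 0.02 0;0.005 -0.05 0.02 0;0 -0.05 0.02 0;0 0 0 0'; python3 -c "
from h import *
print(yaw(),to([.5205,.2423,.10]))"
```

```text
clock: 1.35
ee_pos: [0.4, -0.2982, 0.2499]
eef_rot: [-3.138, 0.131, 0.0]
wrist_force: [-0.4, -0.6, 0.1]
finger_gap: 0.05
finger_force: 0.0
clock: 2.85
ee_pos: [0.5183, 0.2441, 0.1374]
eef_rot: [3.138, -0.124, -0.008]
wrist_force: [-0.4, 0.1, 1.2]
finger_gap: 0.0501
finger_force: 0.0
-0.07921795017088507 [ 2.3  1.6 37.4]
```

```bash
python3 -m crank '0.002 0.0015 0.0 0;0 0 0.02 0;0 0 0 0'; python3 - <<'E'
from h import *
print(yaw(),to([.5205,.2423,.066]))
for n,(y,x) in dict(scene=(200,360),top=(130,170)).items():
    c=cam(n); im=c["pixels"][:,:,::-1]; np.save(n+"1.npy",c,allow_pickle=True)
    if n=="scene": cv2.imwrite("pics/s1.png",np.clip(cv2.resize(im[y:y+100,x:x+100],None,fx=5,fy=5,interpolation=cv2.INTER_CUBIC)*1.5,0,255).astype(np.uint8))
E
```

```text
clock: 3.22
ee_pos: [0.5208, 0.2385, 0.1181]
eef_rot: [3.137, -0.134, -0.006]
wrist_force: [-0.5, -0.4, 1.2]
finger_gap: 0.0504
finger_force: 0.0
-0.08533717180737538 [-0.6 -3.7 52.1]
```

View pics/s1.png

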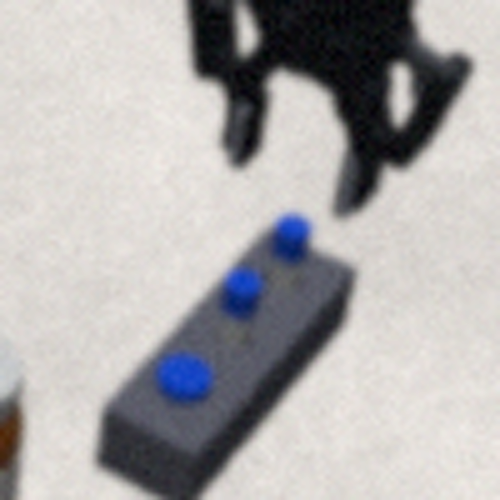

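The scene crop shows the open fingers, about (240,155) and (350,205), straddling the near tall tube (290,235). The vial's flat cap is at (185,378). I'll descend and grip.

```bash
python3 -m crank '-0.0005 -0.0035 0 0;0 0 0.02 0;0 0 0.02 0;0 0 0.012 0;0 0 0 0;0 0 0 0' ; python3 -m crank '0 0 0 0;0 0 0 0;0 0 0 0;0 0 0 0' 0; python3 -m crank '0 0 -0.01 0;0 0 -0.02 0;0 0 -0.03 0;0 0 -0.04 0;0 0 0 0'; python3 - <<'E'
from h import *
print(yaw(),env.read_state()["ee_pos"])
W=np.array([.4771,-.1867,.13]); V=np.array([.5489,-.1619,.13])
print("turn",np.degrees(yaw()-.333),"W-",to(W),"W+",to(V))
E
```

```text
clock: 4.08
ee_pos: [0.5223, 0.2437, 0.0685]
eef_rot: [-3.139, 0.131, -0.001]
wrist_force: [0.4, 0.8, 0.7]
finger_gap: 0.0501
finger_force: 0.0
clock: 4.58
ee_pos: [0.5225, 0.2435, 0.0692]
eef_rot: [3.139, -0.131, 0.002]
wrist_force: [-0.7, -2.3, 3.4]
finger_gap: 0.016
finger_force: 58.4
clock: 5.2
ee_pos: [0.5244, 0.2446, 0.1741]
eef_rot: [-3.135, 0.131, -0.014]
wrist_force: [0.1, 0.5, -0.5]
finger_gap: 0.0159
finger_force: 58.5
-0.08346046069037424 [0.52444987 0.24464074 0.17413753]
turn -23.86142673163237 W- [-11.2 433.8  44.1] W+ [ 58.3 403.1  44.1]
```

```bash
python3 -m crank '-0.002 0.03 0 0;-0.002 0.05 0 -8;-0.0 0.045 0 -8;0.0 0.04 0 -8;0 0 0 0' ; python3 - <<'E'
from h import *
print(yaw(),env.read_state()["ee_pos"]); print(to([.4771,-.1867,.174]))
E
```

```text
clock: 5.82
ee_pos: [0.5215, 0.0781, 0.1682]
eef_rot: [-3.098, -0.518, 0.001]
wrist_force: [0.2, 1.0, 0.3]
finger_gap: 0.0158
finger_force: 58.6
0.3312766493563473 [0.52147226 0.07811538 0.16818465]
[-128.1  236.    -5.8]
```

```bash
python3 -m crank '-0.02 0.03 0 0;-0.022 0.045 0 0;-0.022 0.045 0 0;-0.022 0.045 0 0;-0.022 0.04 0 0;-0.02 0.031 0 0;0 0 0 0;0 0 0 0' ; python3 - <<'E'
from h import *
print(yaw(),env.read_state()["ee_pos"]); print(to([.4771,-.1867,.15]))
out=[]
for n,(y,x) in dict(scene=(120,225),top=(140,320)).items():
    c=cam(n); im=c["pixels"][:,:,::-1]; np.save(n+"2.npy",c,allow_pickle=True)
    out.append(np.clip(cv2.resize(im[y:y+120,x:x+95],None,fx=4,fy=4,interpolation=cv2.INTER_CUBIC)*1.5,0,255).astype(np.uint8))
    hsv=cv2.cvtColor(im,cv2.COLOR_BGR2HSV)
    m=cv2.inRange(hsv,(100,130,50),(130,255,255)); k,l,s,ct=cv2.connectedComponentsWithStats(m)
    for i in range(1,k):
        if s[i,4]>8 and abs(ct[i][0]-x-50)<60 and abs(ct[i][1]-y-60)<60: print(n,s[i],ct[i])
    print("tip pred",n,proj(c,env.read_state()["ee_pos"]-[0,0,.059]))
cv2.imwrite("pics/p2.png",np.hstack(out))
E
```

```text
clock: 6.82
ee_pos: [0.4784, -0.1837, 0.168]
eef_rot: [-3.096, -0.524, 0.001]
wrist_force: [0.3, 0.2, 0.3]
finger_gap: 0.0157
finger_force: 58.7
0.33521185957904187 [ 0.47836289 -0.18369596  0.16797408]
[-2.2  2.4 18. ]
scene [284 150   6   8  34] [286.58823529 152.88235294]
scene [208 169  39  25 678] [226.78761062 181.32890855]
tip pred scene [287.86656174 171.01116175]
tip pred top [374.54229765 210.3299581 ]
```

View pics/p2.png

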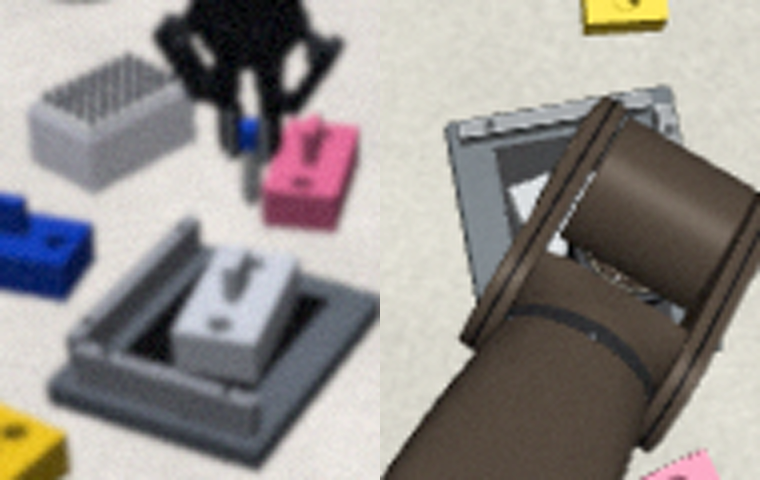

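```bash
python3 -m crank '-0.002 0.0025 0.01 0;0 0 0.02 0;0 0 0.01 0;0 0 0 0;0 0 0 0' ; python3 - <<'E'
from h import *
print(yaw(),env.read_state()["ee_pos"]); print(to([.4771,-.1867,.105]))
c=cam("scene"); im=c["pixels"][:,:,::-1]
hsv=cv2.cvtColor(im,cv2.COLOR_BGR2HSV)
m=cv2.inRange(hsv,(100,130,50),(130,255,255)); k,l,s,ct=cv2.connectedComponentsWithStats(m)
for i in range(1,k):
    if s[i,4]>8 and abs(ct[i][0]-285)<40 and ct[i][1]>100: print(s[i],ct[i])
print("cap pred",proj(c,env.read_state()["ee_pos"]),"well",proj(c,[.4771,-.1867,.057]))
cv2.imwrite("pics/p3.png",np.clip(cv2.resize(im[140:220,240:330],None,fx=6,fy=6,interpolation=cv2.INTER_CUBIC)*1.6,0,255).astype(np.uint8))
E
```

```text
clock: 7.55
ee_pos: [0.4777, -0.1881, 0.1288]
eef_rot: [3.097, 0.524, 0.001]
wrist_force: [0.6, -0.2, -0.5]
finger_gap: 0.0157
finger_force: 58.6
0.335520267092592 [ 0.47766986 -0.18808725  0.1287731 ]
[-0.1 -1.5 23.8]
[283 161   6   8  34] [285.76470588 164.23529412]
cap pred [286.4531097  164.45581645] well [287.75780447 185.36526575]
```

View pics/p3.png

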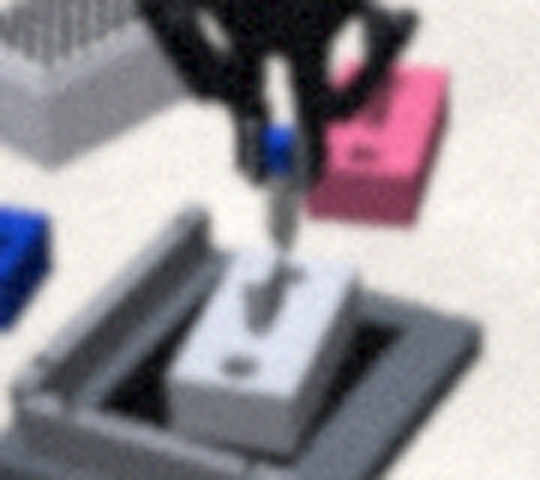

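Scene crop: the tube tip at (283,250) hangs just over the rear well (287,272). I'll shift 1.5 mm toward +y and insert.

```bash
python3 -m crank '0 -0.0015 0 0;0 0 0.006 0;0 0 0.006 0;0 0 0.006 0;0 0 0 0;0 0 0 0'; python3 -c "
from h import *
print(to([.4771,-.1867,.087]))"
```

```text
clock: 8.35
ee_pos: [0.4768, -0.1864, 0.1102]
eef_rot: [-3.097, -0.524, 0.0]
wrist_force: [1.3, 0.6, -0.7]
finger_gap: 0.0159
finger_force: 58.6
[ 0.2  0.4 23.2]
```

```bash
python3 -m crank '0 0 0.006 0;0 0 0.006 0;0 0 0 0;0 0 0 0'; python3 -m crank '0 0 0.005 0;0 0 0.005 0;0 0 0 0;0 0 0 0'
```

```text
clock: 8.85
ee_pos: [0.4766, -0.1866, 0.0979]
eef_rot: [-3.097, -0.524, 0.001]
wrist_force: [0.2, 0.7, -0.9]
finger_gap: 0.016
finger_force: 58.7
clock: 9.35
ee_pos: [0.4766, -0.1865, 0.0881]
eef_rot: [-3.097, -0.524, 0.001]
wrist_force: [2.6, 0.1, -0.6]
finger_gap: 0.0164
finger_force: 58.6
```

```bash
python3 -m crank '0 0 0 0;0 0 0 0;0 0 0 0;0 0 -0.01 0;0 0 -0.02 0;0 0 -0.03 0;0 0 -0.03 0;0 0 0 8;0 0 0 8;0 0 0 8;0 0 0 0' 0.05; python3 - <<'E'
from h import *
print(yaw(),to([.5705,.2385,.174]))
c=cam("scene"); im=c["pixels"][:,:,::-1]; hsv=cv2.cvtColor(im,cv2.COLOR_BGR2HSV)
m=cv2.inRange(hsv,(100,130,50),(130,255,255)); k,l,s,ct=cv2.connectedComponentsWithStats(m)
for i in range(1,k):
    if s[i,4]>8 and ct[i][1]>100: print(s[i],ct[i],onz(c,ct[i],.084))
print("expect cap",proj(c,[.4771,-.1867,.084]))
E
```

```text
clock: 10.72
ee_pos: [0.4769, -0.1867, 0.179]
eef_rot: [3.138, -0.129, 0.001]
wrist_force: [-0.1, -0.2, -0.5]
finger_gap: 0.0502
finger_force: 0.0
-0.08184485419577714 [  58.5 -431.4    5. ]
[208 169  39  25 674] [226.71068249 181.30860534] [ 0.58956913 -0.31820486  0.084     ]
[285 174   5   7  24] [287.125 176.5  ] [ 0.47272082 -0.19126025  0.084     ]
[404 254   9  10  61] [407.98360656 258.24590164] [0.58636849 0.24375095 0.084     ]
[391 271  12  10  92] [396.2173913 275.2173913] [0.6511853  0.24511926 0.084     ]
expect cap [287.48962297 177.70415453]
```

```bash
python3 -m crank '0.005 -0.03 0 0;0.007 -0.05 0 0;0.007 -0.05 0 0;0.007 -0.05 0 0;0.007 -0.05 0 0;0.007 -0.05 0 0;0.007 -0.05 0.0 0;0.007 -0.05 0.015 0;0.0045 -0.035 0.02 0;0 -0.0165 0.02 0;0 0 0 0;0 0 0 0'; python3 -c "
from h import *
print(yaw(),to([.5705,.2385,.1]))"
```

```text
clock: 12.28
ee_pos: [0.5715, 0.2381, 0.1241]
eef_rot: [3.139, -0.13, 0.001]
wrist_force: [0.1, 0.8, -0.3]
finger_gap: 0.05
finger_force: 0.0
-0.082897971293808 [-1.  -0.3 24.1]
```

```bash
python3 -m crank '-0.001 0 0.015 0;0 0 0.02 0;0 0 0.02 0;0 0 0 0;0 0 0 0'; python3 -m crank '0 0 0 0;0 0 0 0;0 0 0 0;0 0 0 0' 0; python3 -m crank '0 0 -0.01 0;0 0 -0.02 0;0 0 -0.03 0;0 0 -0.04 0;0 0 0 0'; python3 -c "
from h import *
print(yaw(),to([.5489,-.1619,.168]))"
```

```text
clock: 12.9
ee_pos: [0.5703, 0.2386, 0.0682]
eef_rot: [3.139, -0.131, -0.0]
wrist_force: [0.2, -0.2, 0.7]
finger_gap: 0.05
finger_force: 0.0
clock: 13.4
ee_pos: [0.5708, 0.2388, 0.0693]
eef_rot: [-3.138, 0.131, -0.003]
wrist_force: [-0.5, -0.4, 3.4]
finger_gap: 0.0158
finger_force: 58.4
clock: 14.02
ee_pos: [0.5727, 0.2394, 0.1743]
eef_rot: [-3.136, 0.131, -0.014]
wrist_force: [0.0, 0.4, 1.4]
finger_gap: 0.0162
finger_force: 58.5
-0.08339987287500046 [  9.8 401.9   6.3]
```

```bash
python3 -m crank '0.001 0.03 0 0;0.001 0.05 0 0;0.001 0.05 0 0;0.002 0.05 0 0;0.001 0.05 0 0;0.001 0.05 0 0;0.001 0.05 0 0;0.001 0.047 0 0;0.001 0.025 0 0;0 0 0 -8;0 0 0 -8;0 0 0 -8'; python3 -m crank '0 0 0 0'; python3 - <<'E'
from h import *
print(yaw(),to([.5489,-.1619,.13]))
c=cam("scene"); im=c["pixels"][:,:,::-1]
print("tip pred",proj(c,env.read_state()["ee_pos"]-[0,0,.059]),"well",proj(c,[.5489,-.1619,.057]))
cv2.imwrite("pics/p4.png",np.clip(cv2.resize(im[130:230,235:335],None,fx=6,fy=6,interpolation=cv2.INTER_CUBIC)*1.6,0,255).astype(np.uint8))
E
```

```text
clock: 15.52
ee_pos: [0.5458, -0.1626, 0.1676]
eef_rot: [-3.095, -0.531, 0.003]
wrist_force: [0.2, 0.4, -0.5]
finger_gap: 0.0162
finger_force: 58.6
clock: 15.65
ee_pos: [0.5459, -0.1625, 0.1677]
eef_rot: [-3.097, -0.521, 0.002]
wrist_force: [0.3, -0.5, 0.6]
finger_gap: 0.016
finger_force: 58.6
0.33360247690619316 [ 3.   0.4 37.7]
tip pred [279.28153027 184.71557482] well [279.57311271 200.458437  ]
```

View pics/p4.png

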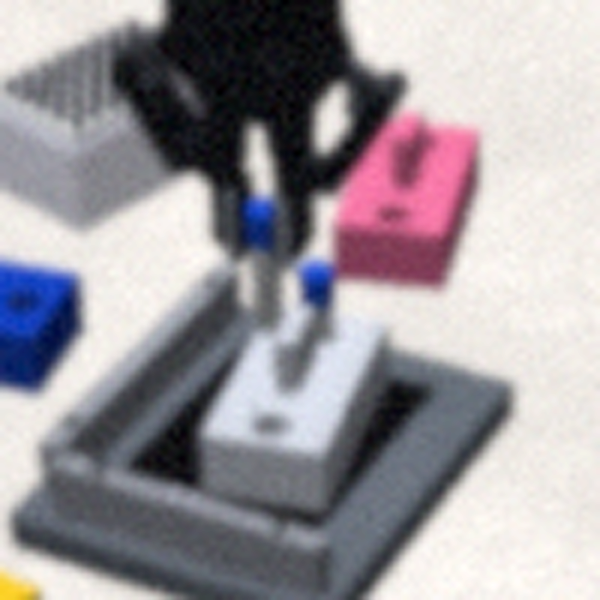

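The first tube stands in the rear well (318,285). The second tube's tip (267,325) hangs above the front well (270,424), and both match the predictions. I'll insert it.

```bash
python3 -m crank '0.003 0.0005 0.01 0;0 0 0.02 0;0 0 0.01 0;0 0 0 0;0 0 0 0'; python3 -c "
from h import *
print(yaw(),to([.5489,-.1619,.11]))"
```

```text
clock: 16.32
ee_pos: [0.5497, -0.1624, 0.1284]
eef_rot: [3.097, 0.524, 0.0]
wrist_force: [0.5, 0.3, -0.1]
finger_gap: 0.0158
finger_force: 58.6
0.33525201628451995 [-0.6 -0.7 18.4]
```

```bash
python3 -m crank '-0.0005 -0.0005 0 0;0 0 0.006 0;0 0 0.006 0;0 0 0.006 0;0 0 0 0;0 0 0 0'; python3 -m crank '0 0 0.006 0;0 0 0.006 0;0 0 0.005 0;0 0 0.005 0;0 0 0 0;0 0 0 0'
```

```text
clock: 17.08
ee_pos: [0.5489, -0.162, 0.1103]
eef_rot: [-3.098, -0.524, 0.0]
wrist_force: [-0.7, 0.4, -1.2]
finger_gap: 0.0159
finger_force: 58.6
clock: 17.82
ee_pos: [0.549, -0.162, 0.0884]
eef_rot: [3.097, 0.524, 0.0]
wrist_force: [0.1, -0.4, -1.0]
finger_gap: 0.0161
finger_force: 58.6
```

```bash
python3 -m crank '0 0 0 0;0 0 0 0;0 0 0 0;0 0 -0.01 0;0 0 -0.02 0;0 0 -0.03 0;0 0 0 0;-0.02 0 0 0;-0.018 0 0 0;0 0 0 0' 0.045; python3 - <<'E'
from h import *
print(yaw(),to([.513,-.1743,.08]))
c=cam("scene"); im=c["pixels"][:,:,::-1]; hsv=cv2.cvtColor(im,cv2.COLOR_BGR2HSV)
m=cv2.inRange(hsv,(100,130,50),(130,255,255)); k,l,s,ct=cv2.connectedComponentsWithStats(m)
for i in range(1,k):
    if s[i,4]>8 and ct[i][1]>100: print(s[i],ct[i])
for w in ([.5489,-.1619,.084],[.4771,-.1867,.084]): print(proj(c,w))
cv2.imwrite("pics/p5.png",np.clip(cv2.resize(im[130:230,235:335],None,fx=6,fy=6,interpolation=cv2.INTER_CUBIC)*1.6,0,255).astype(np.uint8))
E
```

```text
clock: 19.08
ee_pos: [0.5118, -0.1746, 0.1478]
eef_rot: [-3.097, -0.522, 0.001]
wrist_force: [-0.2, -0.1, -0.3]
finger_gap: 0.0449
finger_force: 0.0
0.33391231795075776 [ 1.2  0.1 67.8]
[208 169  39  25 677] [226.79911374 181.35302806]
[286 174   4   7  23] [287.39130435 176.65217391]
[277 189   6   7  35] [279.17142857 191.74285714]
[391 271  12  10  94] [396.40425532 275.23404255]
[279.18993103 192.64090165]
[287.48962297 177.70415453]
```

View pics/p5.png

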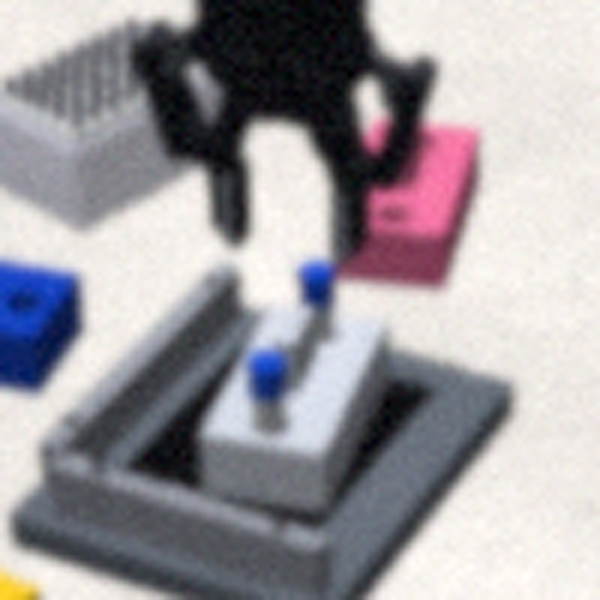

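Both tubes stand in the wells, with caps at (318,280) and (268,372). The open fingers are over the tab. I'll descend and grip it.

```bash
python3 -m crank '0.001 0 0.02 0;0 0 0.02 0;0 0 0.02 0;0 0 0.006 0;0 0 0 0;0 0 0 0'; python3 -m crank '0 0 0 0;0 0 0 0;0 0 0 0;0 0 0 0;0 0 0 0' 0; python3 -c "
from h import *
print(yaw())"
```

```text
clock: 19.88
ee_pos: [0.5147, -0.1745, 0.0833]
eef_rot: [3.096, 0.524, 0.002]
wrist_force: [-0.6, -0.3, -0.5]
finger_gap: 0.0452
finger_force: 0.0
clock: 20.5
ee_pos: [0.5144, -0.1743, 0.0831]
eef_rot: [3.097, 0.524, 0.001]
wrist_force: [-0.4, 1.7, 5.8]
finger_gap: 0.0108
finger_force: 59.9
0.3353260012745925
```

```bash
python3 -m crank '0 0 -0.0005 3;0 0 0 4;0 0 0 3.4;0 0 0 0;0 0 0 0'; python3 -c "
from h import *
print(yaw(),to([.5537,-.213,.083]))"
```

```text
clock: 21.12
ee_pos: [0.5142, -0.1746, 0.083]
eef_rot: [3.131, 0.242, 0.001]
wrist_force: [1.2, -1.0, 2.7]
finger_gap: 0.0108
finger_force: 59.5
0.1542325590187066 [33.1 44.   0. ]
```

```bash
python3 -m crank '0.006 0.008 0 0;0.008 0.01 0 0;0.008 0.01 0 0;0.006 0.01 0 0;0 0 0 0;0 0 0 0'; python3 -c "
from h import *
print(yaw(),to([.5537,-.213,.083]))"; python3 -m crank '0 0.003 0 0;0 0 0 0;0 0 0 0'; python3 -m crank '0 0.002 0 0;0 0 0 0;0 0 0 0'
```

```text
clock: 21.88
ee_pos: [0.5481, -0.2078, 0.0831]
eef_rot: [3.131, 0.242, 0.003]
wrist_force: [2.6, -1.9, 2.0]
finger_gap: 0.0105
finger_force: 59.5
0.1542198959272121 [4.7 6.  0.1]
clock: 22.25
ee_pos: [0.548, -0.2092, 0.0831]
eef_rot: [-3.13, -0.241, -0.0]
wrist_force: [0.2, 4.2, 5.5]
finger_gap: 0.0109
finger_force: 60.0
clock: 22.62
ee_pos: [0.5481, -0.2107, 0.0832]
eef_rot: [-3.129, -0.241, 0.001]
wrist_force: [-0.6, 4.9, 7.0]
finger_gap: 0.0106
finger_force: 60.2
```

```bash
python3 -m crank '0 0.002 0 0;0 0 0 0;0 0 0 0'; python3 -m crank '0 0.002 0 0;0 0 0 0;0 0 0 0';  python3 -m crank '0.004 0 0 0;0 0 0 0;0 0 0 0'; python3 -m crank '0.002 0 0 0;0 0 0 0;0 0 0 0'; python3 -c "
from h import *
print(yaw(),to([.5537,-.213,.083]))"
```

```text
clock: 23.0
ee_pos: [0.5483, -0.2125, 0.0832]
eef_rot: [-3.129, -0.241, 0.001]
wrist_force: [-0.4, 5.0, 6.8]
finger_gap: 0.0113
finger_force: 60.3
clock: 23.38
ee_pos: [0.5485, -0.2141, 0.0832]
eef_rot: [-3.128, -0.24, 0.002]
wrist_force: [-0.4, 5.8, 6.8]
finger_gap: 0.0107
finger_force: 60.4
clock: 23.75
ee_pos: [0.5504, -0.214, 0.0833]
eef_rot: [-3.127, -0.24, 0.011]
wrist_force: [-7.8, 4.2, 13.4]
finger_gap: 0.0108
finger_force: 61.0
clock: 24.12
ee_pos: [0.5518, -0.2139, 0.0833]
eef_rot: [-3.127, -0.24, 0.013]
wrist_force: [-10.5, 4.7, 13.8]
finger_gap: 0.011
finger_force: 61.2
0.15292605211415472 [ 2.  -0.6  0.3]
```

```bash
python3 -m crank '0 0 -0.0015 0;0 0 0 0;0 0 0 0'; python3 -m crank '0.002 0 0 0;0 0 0 0;0 0 0 0'; python3 -m crank '0.002 0 0 0;0 0 0 0;0 0 0 0'; python3 -m crank '0 0.002 0 0;0 0 0 0;0 0 0 0'; python3 -c "
from h import *
print(yaw(),to([.5537,-.213,.083]))"
```

```text
clock: 24.5
ee_pos: [0.5518, -0.2139, 0.0833]
eef_rot: [-3.127, -0.239, 0.012]
wrist_force: [-7.0, 2.5, 7.0]
finger_gap: 0.011
finger_force: 60.3
clock: 24.88
ee_pos: [0.5537, -0.2136, 0.0834]
eef_rot: [-3.127, -0.239, 0.012]
wrist_force: [-6.5, 2.1, 7.0]
finger_gap: 0.011
finger_force: 60.1
clock: 25.25
ee_pos: [0.5557, -0.2132, 0.0834]
eef_rot: [-3.127, -0.239, 0.012]
wrist_force: [-6.6, 3.2, 6.5]
finger_gap: 0.011
finger_force: 60.1
clock: 25.62
ee_pos: [0.5558, -0.2135, 0.0835]
eef_rot: [-3.124, -0.238, 0.014]
wrist_force: [-8.2, 8.1, 9.7]
finger_gap: 0.0108
finger_force: 60.7
0.1518952175835374 [-2.  -0.9  0.5]
```

```bash
python3 -m crank '0.002 0 -0.0005 0;0 0 0 0;0 0 0 0'; python3 -m crank '0.002 0 0 0;0 0 0 0;0 0 0 0'; python3 -m crank '0 0.002 0 0;0 0 0 0;0 0 0 0'; python3 - <<'E'
from h import *
print(yaw(),to([.5537,-.213,.083]))
c=cam("scene"); im=c["pixels"][:,:,::-1]
cv2.imwrite("pics/p6.png",np.clip(cv2.resize(im[150:240,225:325],None,fx=7,fy=6.6,interpolation=cv2.INTER_CUBIC)*1.8,0,255).astype(np.uint8))
E
```

```text
clock: 26.0
ee_pos: [0.5568, -0.2135, 0.0836]
eef_rot: [-3.123, -0.238, 0.018]
wrist_force: [-10.1, 7.0, 10.9]
finger_gap: 0.0109
finger_force: 60.8
clock: 26.38
ee_pos: [0.558, -0.2132, 0.0836]
eef_rot: [-3.123, -0.238, 0.022]
wrist_force: [-12.4, 6.6, 11.4]
finger_gap: 0.0112
finger_force: 61.0
clock: 26.75
ee_pos: [0.558, -0.2134, 0.0837]
eef_rot: [-3.119, -0.238, 0.023]
wrist_force: [-13.5, 10.6, 14.4]
finger_gap: 0.0107
finger_force: 61.4
0.15214751480817745 [-4.2 -1.   0.7]
```

View pics/p6.png

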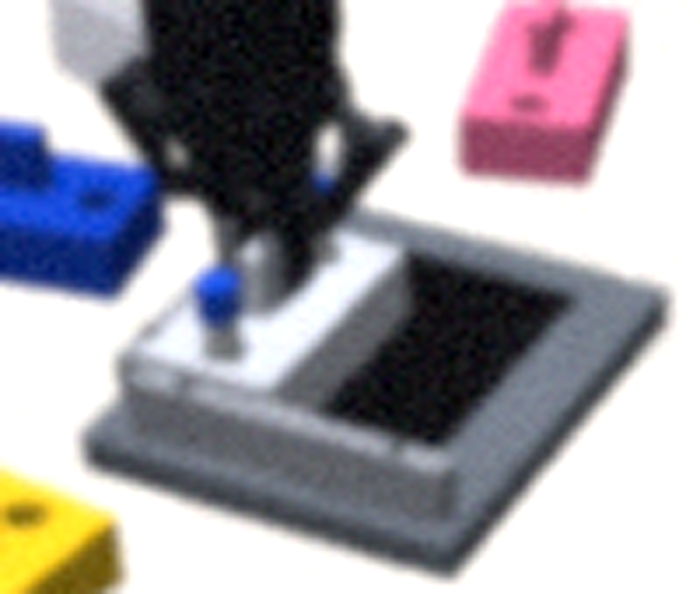

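```bash
python3 - <<'E'
from h import *
s=env.read_state(); R=cv2.Rodrigues(s["eef_rot"])[0]
print("tool z in world",R[:,2],"force",s["wrist_force"],"torque",s["torque"],s["ee_pos"])
a=.152;u=np.array([np.cos(a),np.sin(a),0]);v=np.array([-np.sin(a),np.cos(a),0])
print("F x,y scanner",s["wrist_force"]@u,s["wrist_force"]@v,"tilt along scanner x,y",R[:,2]@u,R[:,2]@v)
E
```

```text
tool z in world [-0.01594096  0.0122143  -0.99979833] force [-14.05827981  10.75184443  14.19946947] torque [ 1.6032918   1.95939053 -0.42984574] [ 0.55802049 -0.2133852   0.08369837]
F x,y scanner -12.268196444789094 12.75651777554125 tilt along scanner x,y -0.01390772829536677 0.01448718130286621
```

```bash
python3 - <<'E'
from h import *
T=np.load("top0.npy",allow_pickle=True).item()
a=.152;u=np.array([np.cos(a),np.sin(a),0]);v=np.array([-np.sin(a),np.cos(a),0])
im=T["pixels"]; g=cv2.cvtColor(im,cv2.COLOR_RGB2GRAY)
# brightness profile across far stop, along scanner x through block home; heights .052
base=np.array([.5537,-.213,.052])
for off in (.035,.05,.065):
    print([int(cv2.getRectSubPix(g,(1,1),tuple(map(float,proj(T,base+v*off+u*d*.001))))[0,0]) for d in range(40,80,2)])
for off in (-.04,-.02,0.):
    print([int(cv2.getRectSubPix(g,(1,1),tuple(map(float,proj(T,base+u*off-v*d*.001))))[0,0]) for d in range(16,56,2)])
E
python3 -m crank '0.002 0 0 0;0 0 0 0;0 0 0 0'
```

```text
[46, 45, 50, 72, 82, 79, 54, 42, 53, 107, 114, 111, 109, 114, 121, 132, 136, 138, 139, 138]
[44, 45, 51, 66, 78, 74, 49, 43, 62, 111, 112, 110, 110, 119, 120, 112, 129, 137, 137, 137]
[45, 45, 51, 64, 78, 72, 47, 43, 67, 117, 114, 111, 110, 113, 107, 98, 125, 136, 137, 136]
[86, 88, 88, 87, 78, 62, 50, 69, 95, 115, 115, 112, 107, 97, 112, 132, 141, 140, 140, 140]
[86, 88, 87, 83, 75, 59, 60, 81, 116, 115, 114, 112, 109, 102, 101, 132, 138, 138, 138, 139]
[85, 84, 85, 84, 81, 57, 46, 63, 99, 117, 114, 112, 109, 104, 107, 122, 138, 138, 139, 139]
clock: 27.18
ee_pos: [0.5582, -0.2133, 0.0837]
eef_rot: [-3.118, -0.24, 0.032]
wrist_force: [-20.4, 10.2, 18.0]
finger_gap: 0.0109
finger_force: 62.0
```

```bash
python3 -m crank '-0.0005 0.001 0 0;0 0 0 0;0 0 0 0;0 0 0 0'; python3 - <<'E'
from h import *
s=env.read_state(); R=cv2.Rodrigues(s["eef_rot"])[0]
a=.152;u=np.array([np.cos(a),np.sin(a),0]);v=np.array([-np.sin(a),np.cos(a),0])
print("F x,y scanner",s["wrist_force"]@u,s["wrist_force"]@v,"tilt",R[:,2]@u,R[:,2]@v,"yaw",yaw(),s["qd"])
c=cam("scene"); im=c["pixels"][:,:,::-1]; hsv=cv2.cvtColor(im,cv2.COLOR_BGR2HSV)
m=cv2.inRange(hsv,(100,130,50),(130,255,255)); k,l,st,ct=cv2.connectedComponentsWithStats(m)
for i in range(1,k):
    if st[i,4]>4 and ct[i][1]>100: print(st[i],ct[i])
h=np.array([.5537,-.213,0])+.002*u-.001*v
for d in (.038,-.038): print("expected cap",proj(c,h+d*u+[0,0,.084]))
cv2.imwrite("pics/p7.png",np.clip(cv2.resize(im[160:230,230:310],None,fx=9,fy=8,interpolation=cv2.INTER_CUBIC)*1.8,0,255).astype(np.uint8))
E
```

```text
clock: 27.68
ee_pos: [0.5582, -0.2134, 0.0837]
eef_rot: [-3.117, -0.239, 0.03]
wrist_force: [-20.2, 12.9, 18.3]
finger_gap: 0.0106
finger_force: 62.0
F x,y scanner -17.990599707199927 15.812773064332038 tilt -0.018223019282336484 0.017088509882038982 yaw 0.15339971142402425 [ 0.0004104   0.00139132  0.00090471 -0.00097351 -0.00016895  0.00049587]
[208 169  40  25 683] [226.97364568 181.30600293]
[270 177   3   2   5] [270.8 177.4]
[253 190   6   9  38] [255.84210526 194.07894737]
[391 271  12  10  90] [396.34444444 275.2       ]
expected cap [255.90563484 194.93280779]
expected cap [269.66091395 180.73718343]
```

View pics/p7.png

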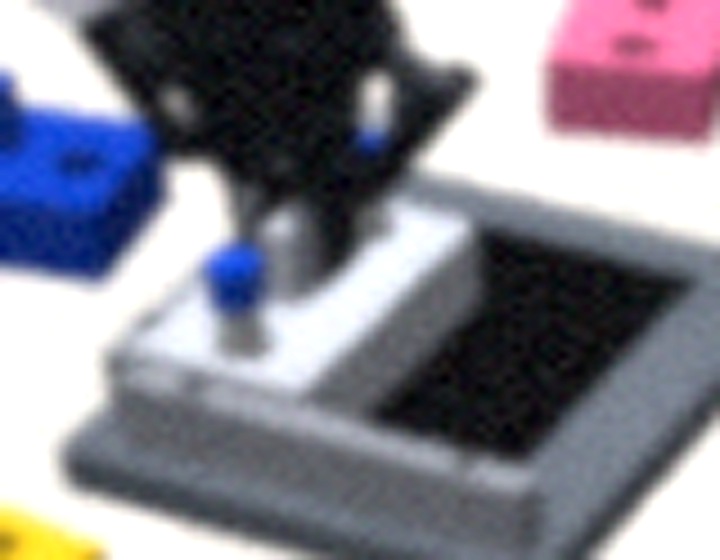

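The block is home: the front cap is at px (255.8,194.1), against (255.9,194.9) expected there. Both tubes are seated, the arm is still, and the push is about 18 N in scanner x and 16 N in scanner y. I'm handing in now.

```bash
python3 -c "
from workcell import env
print(env.sign_off())"
```

```text
the job is handed in; nothing more can be done
None
```

I set both tall tubes in the block's wells, pushed the block into the corner and handed the job in with it still pressed at about 18 N and 16 N toward the two stops; the hand-in gave no verdict.

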